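# Send out the dish and ring the service bell

## Task

Slide the white dish of mushrooms along the counter so that it sits wholly on the black pick-up tile. Then ring for service: press the brass plunger on the bell right down to its stop and let it spring back up. Keep the dish level on the counter, and leave the bell and everything else standing where it is.

Things in the scene. Friction and masses are not known exactly. Their poses are not given: they have to be found in the camera images.
- dish: shallow round white ceramic dish heaped with brown mushrooms (fixed in it), loose on the counter. Outer diameter 110 mm at the foot, 144 mm at 10 mm height, 150 mm at the rim; rim 30 mm high, mushrooms reach about 42 mm; 0.4 kg or so. Origin: centre of its underside, z up. It slides when pushed at the rim.
- tile: black square pick-up tile, 200 x 200 mm, with a 5 mm white border around it, let in flush with the counter (no step to slide over, does not move). Origin: its centre at counter height; x and y along its sides.
- bell: service bell, standing loose on the counter: black round base 90 mm diameter, steel dome, 48 mm high without the plunger, 0.4 kg. Origin: centre of its underside, z up.
- plunger_top (a point): centre of the top face of the bell's brass plunger button, diameter 22 mm, on the bell's axis; 64 mm above the counter when up, 56 mm when fully down. Press straight down.
- plunger (a joint): travel of the plunger in m: 0 when up, 0.008 at its stop. Spring: starts to move at 2.4 N, 7.2 N at the stop; returns by itself when let go.
- jar: bystander: amber glass jar with steel lid, 60 mm diameter, 85 mm high, loose. Origin: centre of its underside.
- mill: bystander: dark wooden pepper mill, 54 mm diameter, 152 mm high, loose. Origin: centre of its underside.
- ramekin: bystander: small blue empty ramekin, 76 mm rim diameter, 45 mm high, loose. Origin: centre of its underside.
There are look-alikes about, which are no part of the job. Of the things that look like the dish, take the one that is farthest to the robot's left at the start.

How it is judged:
By the outcome, as a careful person would: the job done as asked, in the order asked, and still so for the second after the job is handed in, with the robot touching nothing.
It also fails if it takes over 53 s, if anything falls off the work surface, if the arm or the gripper's body presses on something with over 40 N, if the wrist force passes 120 N, or if a joint passes its speed limit or range.

## Robot

A 7-joint arm with a two-finger parallel gripper is mounted at the origin on the work surface. World frame = base frame: x ahead of the robot, y to its left, z up, the work surface at z = 0. Lengths are in mm, angles in rad, forces in N, time in s.
With the tool pointing down it reaches from about 400 to 875 mm from the base axis. Payload 19.3 kg.
Tool frame: the origin (TCP) lies at the very end of the fingers, on their centre line; the grasp point (between the pads) lies 19 mm behind it (grip_point_offset is the z of the grasp point in the tool frame, in mm); z points along the fingers, y is the line along which they close (so a half turn about z gives the same grasp; the last joint's range is limited). The gripper opens to 85 mm and grips with 20 to 120 N. Pads are 22 mm wide; open, the fingers measure 114 mm over their backs; the gripper's body (76 mm by 85 mm) begins 54 mm behind the grasp point. The pads swing forward as they close: fully open they stand 13 mm farther back than shut.
Start: joints at [-1.187, 0.521, -0.036, 1.599, 0.021, 1.021, -0.113], TCP at [274.006, 561.725, 231.291] pointing down, gripper open.
Joint ranges: [-2.91, 2.91], [-0.3, 2.13], [-1.5, 1.42], [0.17, 2.43], [-1.26, 4.41], [0.16, 1.93], [-2.52, 2.52]. Speed limits (rad/s): [1.89, 1.89, 2.39, 2.39, 3.01, 3.01, 3.01].

## Interface

Orientations are given as a 3x3 rotation matrix whose columns are the frame's x, y, z axes.
In Python, from workcell import movep, movel, goto_joints, open_gripper, clamp, wait, inverse_kinematics, read_state, camera, PlanningError, finish_job, grip_point_offset gives the robot as it stands. Calls block until the motion is done:
- movep(position, orientation): joint-space move of the TCP to a pose.
- movel(position, frame=None, max_speed=150, guard=None): straight line of the TCP; frame=None keeps the orientation; max_speed is the mean speed in mm/s. With guard (N) it stops when the force on the tool has changed by that much, and returns True; else False.
- goto_joints(angles): joint-space move.
- open_gripper() and clamp(): open the fingers fully, or close them until they stop; the grip force is fixed at half the most.
- wait(seconds).
- inverse_kinematics(position, orientation): joint angles nearest the present ones, or None.
- read_state(): the state.
- camera(name): name is "side" or "top" or "wrist"; returns a dict with "image" (420x560x3 uint8, blue, green, red), "range_z" (420x560 float32, mm along the optical axis (not along the pixel's ray), 0 where there is no reading), "fx", "fy", "cx", "cy" (pixels), "cam_to_world" (4x4, takes a point from camera to world coordinates). Camera axes: x right, y up, looking along -z (the intrinsics and any distortion apply to the point x, -y, -z); pixel columns grow to the right and rows downward; lengths in mm; the calibration is good to about 2 mm. A picture is of the moment at which its call begins.
A pose or a line that the arm cannot do raises PlanningError and nothing moves.
- finish_job(): hands the job in; it is judged then, once.
The state is a dict: "time": time; "qpos": joint angles; "qvel": joint speeds; "joint_efforts": joint torques, N m; "eef_pos": TCP position; "tool_rot": TCP orientation; "ft_force": force on the tool from outside, world axes, zero at the start; "torque": the same for the moment, N m; "finger_gap": finger opening in mm; "gripper_force": force on a finger pad.
Only numpy, scipy, OpenCV 4.12 (cv2) and the standard library are available. Lean on these libraries where they do the work, as an engineer would, in place of code of your own. Each camera call takes 0.05 s, during which the arm holds its last target. There are 200 camera calls.

## Working session

There is one attempt and no reset: what is moved stays moved. The work goes in short steps, each a Python script; the robot and the scene stay as the last script left them, time stands still between calls to the robot, and variables do not carry over. Pictures are saved under pics/ and viewed, at most 10 in all, crops included, and the job is handed in when it is done.

```bash
mkdir -p pics; cat > h.py <<'E'
import numpy as np, cv2
from workcell import *
def world(c,u,v,z=None):
    "pixel(s) to world: by range if z is None, else onto plane z"
    T=np.array(c["cam_to_world"]); d=np.array([(u-c["cx"])/c["fx"],-(v-c["cy"])/c["fy"],-1.])
    if z is None: s=c["range_z"][int(v),int(u)]
    else:
        w=T[:3,:3]@d; s=(z-T[2,3])/w[2]
    return T[:3,:3]@(d*s)+T[:3,3]
E
python3 - <<'E'
from h import *
for n in("top","side"):
    c=camera(n); cv2.imwrite(f"pics/{n}0.png",c["image"]); np.savez(f"{n}0.npz",**{k:np.array(v) for k,v in c.items()})
    print(n,[k for k in c],c["fx"],c["cx"],c["cy"],np.round(c["cam_to_world"],3).tolist())
s=read_state(); print(s["time"],s["tool_rot"],s["ft_force"],grip_point_offset)
E
```

```text
top ['image', 'range_z', 'fx', 'fy', 'cx', 'cy', 'cam_to_world'] 421.6286951046428 279.0846241627106 203.443885705363 [[0.03, 0.98, -0.197, 260.229], [-0.999, 0.033, 0.01, -2.053], [0.016, 0.197, 0.98, 1111.84], [0.0, 0.0, 0.0, 1.0]]
side ['image', 'range_z', 'fx', 'fy', 'cx', 'cy', 'cam_to_world'] 474.70111522760163 280.0390172548699 216.12104260200672 [[0.999, 0.0, -0.045, 407.392], [-0.038, 0.559, -0.828, -909.113], [0.025, 0.829, 0.559, 672.182], [0.0, 0.0, 0.0, 1.0]]
0.1 [[-8.98770158e-01  4.38419961e-01 -3.76076428e-04]
 [ 4.38420120e-01  8.98769739e-01 -8.69039712e-04]
 [-4.29982433e-05 -9.45946432e-04 -9.99999552e-01]] [ 0.55112376 -0.23313654  0.23635574] -18.700000000000003
```

View pics/top0.png

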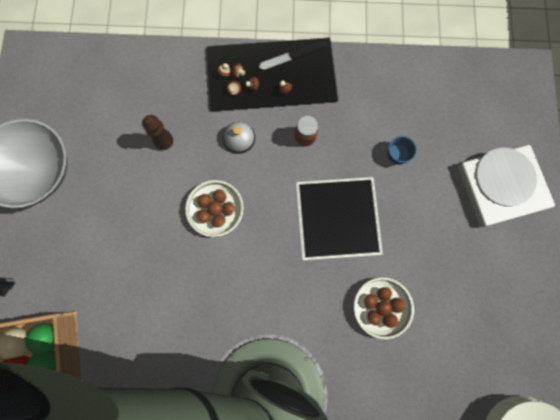

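View pics/side0.png

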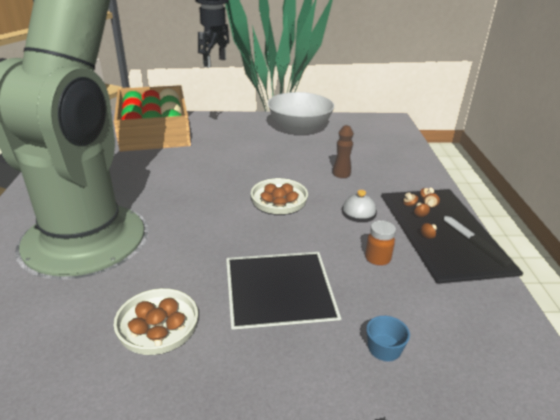

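The top view shows the target dish (leftmost) at about (214,209), tile at (340,218), bell at (239,137) with plunger at (236,130). The jar is at (307,130), ramekin at (402,150) and mill at (158,132). The side view shows the same dish at (279,196), tile at (280,288), and plunger at (361,193). The path from dish to tile is clear.

```bash
cat >> h.py <<'E'
def blob(m,u,v):
    "contour of mask containing/nearest pixel u,v"
    cs,_=cv2.findContours(m.astype(np.uint8),cv2.RETR_EXTERNAL,cv2.CHAIN_APPROX_NONE)
    cs=[k for k in cs if len(k)>=5]
    return max(cs,key=lambda k:cv2.pointPolygonTest(k,(float(u),float(v)),True))
def circ(c,k,z):
    P=np.array([world(c,*p[0],z)[:2] for p in k]).astype(np.float32)
    (x,y),r=cv2.minEnclosingCircle(P); return np.round([x,y,r],1)
def masks(c):
    h=cv2.cvtColor(c["image"],cv2.COLOR_BGR2HSV).astype(int); H,S,V=h[...,0],h[...,1],h[...,2]
    g=c["image"].astype(int)
    return dict(white=(V>165)&(S<60),black=(V<40),brass=(S>120)&(V>150)&(H>8)&(H<30))
def measure(c,dish,tile,brass):
    M=masks(c); o={}
    if dish: o["dish"]=circ(c,blob(M["white"],*dish),30)
    if tile:
        k=blob(M["black"],*tile)
        b=cv2.approxPolyDP(cv2.convexHull(k),8,True)[:,0]
        q=np.array([world(c,*p,0)[:2] for p in b]); R=cv2.minAreaRect(q.astype(np.float32)); o["tile"]=R
    if brass:
        k=blob(M["brass"],*brass); (u,v),_=cv2.minEnclosingCircle(k); o["plunger"]=(world(c,u,v,64).round(1),(u,v),cv2.boundingRect(k))
    return o
E
python3 - <<'E'
from h import *
for n,a in(("top",[(214,209),(340,218),(236,130)]),("side",[(279,196),(280,288),(361,193)])):
    c=dict(np.load(f"{n}0.npz")); print(n,measure(c,*a))
    for nm,(u,v) in dict(top=dict(jar=(307,124),ram=(402,150),mill=(158,140)),side=dict(jar=(382,230),mill=(345,150)))[n].items(): print(nm,world(c,u,v).round())
    if n=="top": print(c["range_z"].shape, world(c,214,200).round(),world(c,340,218).round())
E
```

```text
top {'dish': array([461.3, 154.9,  76. ]), 'tile': ((451.473876953125, -172.1792755126953), (188.10755920410156, 183.7317352294922), 6.001735210418701), 'plunger': (array([663.8, 105.6,  64. ]), (236.31817626953125, 129.9545440673828), (233, 127, 7, 7))}
jar [679. -78.  83.]
ram [ 645. -348.    4.]
mill [632. 310.  55.]
(420, 560) [482. 158.  27.] [ 449. -177.    2.]
side {'dish': array([459.8, 145.5,  90.3]), 'tile': ((-176.65509033203125, 759.8414306640625), (49.536842346191406, 504.5957336425781), 9.076144218444824), 'plunger': (array([663. ,  97.8,  64. ]), (361.0, 192.5), (358, 190, 7, 6))}
jar [671. -93.  85.]
mill [648. 281.  91.]
```

```bash
python3 - <<'E'
from h import *
open_gripper()
D=np.array([461,154.5]); T=np.array([451,-172.5]); d=(T-D)/np.linalg.norm(T-D)
y=np.array([d[1],-d[0],0]); z=np.array([0,0,-1.]); best=None
p=np.r_[D-115*d,6]
for s in(1,-1):
    R=np.c_[np.cross(s*y,z),s*y,z]
    q=inverse_kinematics(np.r_[p[:2],120],R); q0=np.array(read_state()["qpos"])
    if q is not None:
        c=np.abs(np.array(q)-q0).max(); print(s,c)
        if best is None or c<best[0]: best=(c,R)
R=best[1]; np.save("R.npy",R)
movep(np.r_[p[:2],120],R); movel(p,max_speed=120)
print(read_state()["time"],read_state()["ft_force"])
e=T-(73+60)*d
movel(np.r_[e,6],max_speed=80)
s=read_state(); print(s["time"],s["eef_pos"],s["ft_force"],s["finger_gap"])
for n in("top","side"):
    c=camera(n); cv2.imwrite(f"pics/{n}1.png",c["image"]); np.savez(f"{n}1.npz",**{k:np.array(v) for k,v in c.items()})
a=cv2.imread("pics/top1.png");b=cv2.imread("pics/side1.png"); cv2.imwrite("pics/both1.png",np.hstack([a[60:360,150:470],b[80:380,130:450]]))
E
```

```text
1 2.271022019322077
-1 0.3858340975119666
2.7833 [ 0.24537775 -0.12081103  0.30857666]
6.8 [455.04066088 -39.48556849   5.98040817] [ 0.21873196  1.2583488  -0.06378756] 85.50221359543758
```

View pics/both1.png

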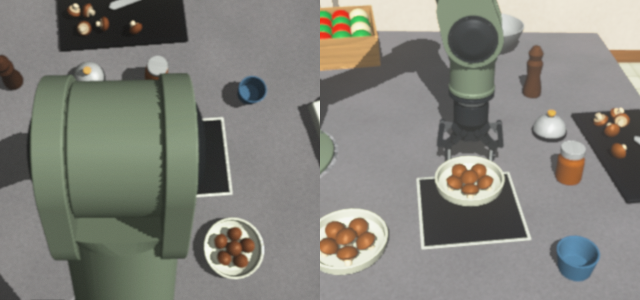

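In the side crop the dish (470,180) is cradled between the fingers and already overlaps the tile's far part. Everything else is undisturbed. I'll push the rest, back away and measure.

```bash
python3 - <<'E'
from h import *
D=np.array([461,154.5]); T=np.array([451,-172.5]); d=(T-D)/np.linalg.norm(T-D)
movel(np.r_[T-73*d,6],max_speed=50)
movel(np.r_[T-110*d,6],max_speed=80)
movel(np.r_[T-110*d,150],max_speed=150)
# over the bell, fingers shut, wrist view
clamp()
movep(np.array([640,105,200]),np.load("R.npy"))
s=read_state(); print(s["time"],s["eef_pos"],s["ft_force"])
for n in("top","side","wrist"):
    c=camera(n); cv2.imwrite(f"pics/{n}2.png",c["image"]); np.savez(f"{n}2.npz",**{k:np.array(v) for k,v in c.items()})
a=cv2.imread("pics/top2.png");b=cv2.imread("pics/wrist2.png"); cv2.imwrite("pics/both2.png",np.hstack([a[60:360,150:470],cv2.resize(b,(400,300))]))
E
```

```text
11.7333 [639.32574959 103.47138012 199.63958145] [-1.90958824 -0.12712372 -0.42574283]
```

View pics/both2.png

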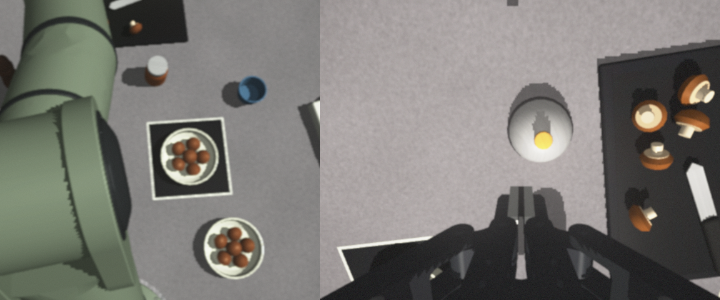

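The dish at top crop (189,156) sits within the tile with black visible all round. In the wrist half, the plunger shows at (543,140), which is wrist pixel (312,196).

```bash
python3 - <<'E'
from h import *
c=dict(np.load("top2.npz")); M=masks(c)
print("dish top",circ(c,blob(M["white"],339,200) if 0 else blob(M["white"]*(np.hypot(*(np.indices((420,560))-np.array([216,339])[:,None,None]))<33),339,216),30))
k=blob(cv2.morphologyEx((M["black"]).astype(np.uint8),cv2.MORPH_OPEN,np.ones((3,3))),305,185)
P=np.array([world(c,*p[0],0)[:2] for p in k]).astype(np.float32); print("tile",cv2.minAreaRect(P))
for n,a in(("wrist",(312,196)),("top",None),("side",(361,193))):
    if a:
        c=dict(np.load(f"{n}2.npz")); print(n,measure(c,None,None,a),world(c,*a).round(1),c["cam_to_world"][:3,3].round())
c=dict(np.load("top0.npz")); print(world(c,236.3,129).round(1))
E
```

```text
dish top [ 450.3 -170.2   74.8]
tile ((440.3822937011719, -99.85423278808594), (135.77586364746094, 44.11527633666992), 12.60788345336914)
wrist {'plunger': (array([665.3, 106.8,  64. ]), (312.18182373046875, 195.5), (301, 184, 24, 24))} [665.2 106.3  63.6] [642. 180. 343.]
side {'plunger': (array([663. ,  97.8,  64. ]), (361.0, 192.5), (358, 190, 7, 6))} [663.3  98.3  62.2] [ 407. -909.  672.]
[667.5 106.1  61.3]
```

```bash
python3 - <<'E'
from h import *
P=np.array([665,105.5])
movep(np.r_[P,95],np.load("R.npy")); movel(np.r_[P,72],max_speed=50); wait(.3)
s=read_state(); print(s["eef_pos"],s["ft_force"])
g=movel(np.r_[P,53],max_speed=15,guard=13)
s=read_state(); print(g,s["time"],s["eef_pos"],s["ft_force"])
wait(.2); s=read_state(); print(s["eef_pos"],s["ft_force"])
c=camera("side"); cv2.imwrite("pics/side3.png",cv2.resize(c["image"][120:300,240:480],None,fx=3,fy=3))
E
```

```text
[665.10581075 105.51302373  72.20081667] [ 0.53520728 -0.80418054 -0.0375632 ]
True 14.3 [665.04926683 105.52475748  56.13322128] [-2.05517749  0.4607148  10.30546287]
[665.04675635 105.54222242  56.09285517] [-3.0455914   0.04211063 10.40269561]
```

View pics/side3.png

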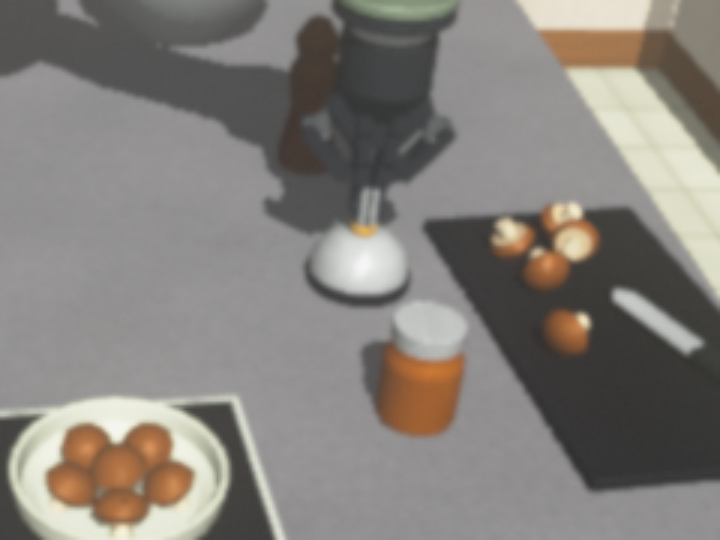

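The fingertips press the button squarely at (365,228), and the bell stands unmoved. Force is 10 N at z=56, so it is at the stop. I'll add a touch more to be sure, then release.

```bash
python3 - <<'E'
from h import *
P=np.array([665,105.5])
g=movel(np.r_[P,55],max_speed=10,guard=10); s=read_state(); print(g,s["eef_pos"],s["ft_force"])
movel(np.r_[P,100],max_speed=40); movel(np.r_[P[0]-25,P[1],200],max_speed=150); wait(.5)
s=read_state(); print(s["time"],s["ft_force"])
c=camera("wrist"); print("wrist",measure(c,None,None,(312,196)),world(c,312,196).round(1))
c=camera("side"); print(measure(c,None,None,(361,193)))
c=camera("top"); M=masks(c)
print(circ(c,blob(M["white"]*(np.hypot(*(np.indices((420,560))-np.array([216,339])[:,None,None]))<33),339,216),30))
E
```

```text
False [665.14554462 105.53877509  55.97081994] [-7.07756242 -0.38340052 18.82698162]
17.4083 [ 0.50086654 -0.27223591  0.352756  ]
wrist {'plunger': (array([665.3, 106.8,  64. ]), (311.6739196777344, 198.28260803222656), (300, 187, 24, 24))} [665.6 108.7  63.9]
{'plunger': (array([663. ,  97.8,  64. ]), (361.0, 192.5), (358, 190, 7, 6))}
[ 450.3 -170.2   74.8]
```

The plunger is back up at z=64, the bell hasn't moved, and the dish is still on the tile.

```bash
python3 -c "
from h import *
print(finish_job())"
```

```text
the job is handed in; nothing more can be done
None
```

The job is handed in at about 17 s: the dish is wholly on the tile, within about 3 mm of its centre, and the bell was pressed to its stop and sprang back up without moving.

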